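Pass the meal box between the food pans

TASK

Push the lidded meal box along the table, through the narrow gap between the two steel food pans, until it stands wholly on the empty cork mat on the other side, roughly square to it. Push it gently with the fingers only, without pinching, lifting or tipping it, and leave the mug, the jar and the shaker where they stand.

Things in the scene. Friction and masses are not known exactly. Their poses are not given: they have to be found in the camera images.
- mealbox: The meal box: loose closed white plastic box with a flat lid, straight-sided, 95 mm along its x, 115 mm along its y, 45 mm high, about 0.45 kg; slides on the table. Origin: centre of its underside. It starts on a white paper sheet in front of one mouth of the gap, off the gap's centre line and turned by up to 0.3 rad, its y roughly along the gap.
- pans: The two lidded steel food pans, one fixed object that cannot be moved. Origin: centre of the gap, on the table. The gap runs straight along the y axis: it is 103 mm wide (x from -51.5 to +51.5 mm) and 108 mm long (y from -54 to +54 mm). Each pan spans 160 mm farther out in x and its lid is 55 mm above the table, except a lid grip 63 mm high at its outer end (|x| 191 to 204 mm); vertical edges rounded 8 mm.
- mat: The cork mat on the far side of the gap from the box, 150 mm along its x (across the gap) by 170 mm along its y (along the gap), lying flush: no edge to catch on. Origin: its centre. Its axes are parallel to those of the pans; it lies about 158 mm from the gap's centre along the pans' y, on the +y or the -y side. An equal sheet of white paper, also flush, lies under the box at its start.
- mug: White mug with a handle, 76 mm across, 75 mm high, a bystander. Origin: centre of its underside.
- jar: Amber jar with a steel lid, 68 mm across, 80 mm high, a bystander. Origin: centre of its underside.
- shaker: Aluminium shaker, 44 mm across, 60 mm high, a bystander standing on the lid of the pan farther from the robot. Origin: centre of its underside.
Not all that is in view belongs to the job. What is shaped like the mealbox but green or yellow is not meant.

How it is judged:
By the outcome, as a careful person would: the job done as asked, in the order asked, and still so for the second after the job is handed in, with the robot touching nothing.
It also fails if it takes over 67 s, if anything falls off the work surface, if the arm or the gripper's body presses on something with over 40 N, if the wrist force passes 120 N, or if a joint passes its speed limit or range.

ROBOT

A 6-joint arm with a two-finger parallel gripper is mounted at the origin on the work surface. World frame = base frame: x ahead of the robot, y to its left, z up, the work surface at z = 0. Lengths are in m, angles in degrees, forces in N, time in s.
With the tool pointing down it reaches from about 0.4 to 0.825 m from the base axis. Payload 7 kg.
Tool frame: the origin (TCP) lies at the very end of the fingers, on their centre line; the grasp point (between the pads) lies 19 mm behind it (ctrl.grip_depth is the z of the grasp point in the tool frame, in m); z points along the fingers, y is the direction in which the jaws open and shut (so a half turn about z gives the same grasp; the last joint's range is limited). The gripper opens to 88 mm and grips with 3 to 60 N. Pads are 19 mm wide; open, the fingers measure 130 mm over their backs; the gripper's body (78 mm by 193 mm) begins 47 mm behind the grasp point.
Start: joints at [83.543, 20.546, 0.682, 0, -70.136, -16.507], TCP at [0.263, 0.621, 0.227] pointing down, gripper open.
Joint ranges: [-176.03, 176.03], [-82.01, 121.73], [-58.28, 71.71], [-173.87, 95.51], [-174.79, -0.11], [-173.66, 173.66]. Speed limits (degrees/s): [136.94, 136.94, 172.46, 180, 180, 180].

INTERFACE

Orientations are given as [roll, pitch, yaw] about the fixed x, y, z axes, in that order (R = Rz(yaw) Ry(pitch) Rx(roll)).
In Python, from plant import telemetry, snapshot, job, models, ctrl gives the robot as it stands.
- The arm moves only by the tool jog_arm, never from a script. Its argument "targets" is text: rows parted by semicolons, each of 7 numbers parted by spaces: the shift along the tool's x, y, z in m, then the turn, a rotation vector about the tool's x, y, z in degrees, then the gripper command: -1 is shut, 1 is fully open, values between are in proportion. A call has exactly 8 rows; each row is the pose to reach, as a shift and turn from the pose measured when the call began, along the tool's axes at that moment; what a row does not reach only later rows make up. A row lasts 1/8 s, in which the tool goes at most 62.5 mm and 10.7 degrees, less where a joint would pass 70% of its speed; a pose out of reach is approached as far as the arm can. A call with a gripper value outside its range is refused whole. The fingers move at their own pace and stop on an object; the grip force is fixed at half the most. Time passes only in rows, so rows that repeat a pose let the fingers close, or fill a call up. It gives the time, the measured TCP pose, the force and the opening at its end, in the units of the state.
- telemetry.get_obs(): the state, without advancing time (a new reading comes with each control period).
- snapshot(name): name is "scene" or "side" or "wrist"; returns a dict with "img" (400x640x3 uint8, red, green, blue), "range_z" (400x640 float32, m along the optical axis (not along the pixel's ray), 0 where there is no reading), "intrinsics" (3x3 intrinsics, pixels), "R" (3x3) and "t" (3): a world point X has camera coordinates R X + t. Camera axes: x right, y down, z forward; pixel columns grow to the right and rows downward; lengths in m; the calibration is good to about 2 mm. The wrist camera is an equidistant fisheye: a pixel r from the principal point sees the ray r / f radians off the axis. A picture is of the moment at which its call begins.
- job.close_job(): hands the job in, once; it reports no verdict.
Trained networks look in a picture, given as the dict that the camera call returned (one of the last four; its "shot" number tells which), for a name from the list of things; names that differ only in an ending like _2 or _b are one class to them, and where a whole thing is asked for, a point or a joint stands for the part that bears it (a point fixed in the world has none). Each returns a list of dicts, best first, with "conf" (0 to 1); they miss things now and then, are a little off and sometimes report something else, mostly with a low value. They report only what shows in the picture. A call takes as long as a camera call. They do not tell look-alikes from the thing itself.
- models.cut_out(name, picture): "region" (400x640 bool, what is visible of it) and "uv" ([column, row] in pixels, amid what is visible of it).
- models.spot_point(name, picture): "uv" ([column, row] in pixels: a listed point, or the origin of a listed thing).
The state is a dict: "clock": time; "joint_pos": joint angles; "qvel": joint speeds; "tau": joint torques, N m; "tool_pos": TCP position; "orientation": TCP orientation; "force": force on the tool from outside, world axes, zero at the start; "moment": the same for the moment, N m; "opening": finger opening in m.
Only numpy, scipy, OpenCV 4.12 (cv2) and the standard library are available. Lean on these libraries where they do the work, as an engineer would, in place of code of your own. Each camera call takes 0.05 s, during which the arm holds its last target.

## Working session

There is one attempt and no reset: what is moved stays moved. The work goes in short steps, Python scripts to look and compute and a tool call to move; the robot and the scene stay as the last step left them, time stands still between calls to the robot, and variables do not carry over. Pictures are saved under pics/ and viewed, and the job is handed in when it is done.

Besides the shell and the picture viewer there is one more tool, called after "Emit:" in YAML: its name, and indented under it one key for each argument. jog_arm: Moves the arm, as the interface text tells. Its arguments: {"type":"object","properties":{"targets":{"type":"string"}},"required":["targets"]}

```bash
ls; mkdir -p pics; python3 - <<'E'
from plant import telemetry, snapshot, models, ctrl
import cv2,pickle
print(telemetry.get_obs())
for n in ["scene","side"]:
    p=snapshot(n); cv2.imwrite(f"pics/{n}0.png",p["img"][:,:,::-1])
    pickle.dump(p,open(f"{n}0.pkl","wb"))
    print(n,p["intrinsics"],p["R"],p["t"],-p["R"].T@p["t"])
    for o in ["mealbox","pans","mat","mug","jar","shaker"]:
        print(o,[(r["conf"],r["uv"]) for r in models.spot_point(o,p)][:4])
E
```

```text
pics
{'clock': 0.0, 'joint_pos': array([ 8.35427241e+01,  2.05902004e+01,  6.32877963e-01, -2.05329747e-02,
       -7.01347175e+01, -1.65084284e+01]), 'qvel': array([-0.02430028, -0.11002004, -0.03372324,  0.06636595, -0.07300997,
       -0.03635146]), 'tau': array([ 1.81686799e-03, -5.82721066e+01,  2.93052292e+01,  6.99724495e+00,
        6.83402453e-03, -1.74524512e-04]), 'tool_pos': array([0.26318601, 0.62104175, 0.22562851]), 'orientation': array([ 1.79906269e+02, -7.64974444e-03, -2.29726908e+01]), 'force': array([ 0.19502025, -0.14023164,  0.29888748]), 'moment': array([ 0.03062752, -0.06057239,  0.04289422]), 'opening': 0.08796995557147483}
scene [[515.63640904   0.         327.75055942]
 [  0.         515.63640904 200.26509584]
 [  0.           0.           1.        ]] [[-0.89245652  0.45093472  0.01338831]
 [ 0.37146682  0.7513723  -0.54539167]
 [-0.25599564 -0.48176504 -0.83807439]] [ 0.46984172 -0.12434628  1.46996174] [0.84180762 0.58973857 1.15782948]
mealbox [(0.95, [276.0, 121.0]), (0.66, [298.2, 177.4]), (0.58, [364.5, 139.2])]
pans [(0.87, [321.6, 228.5])]
mat [(0.58, [349.5, 275.9])]
mug []
jar [(0.69, [334.4, 340.7])]
shaker [(0.97, [258.6, 235.8])]
side [[458.95364707   0.         320.4702992 ]
 [  0.         458.95364707 201.01095924]
 [  0.           0.           1.        ]] [[ 0.68494126 -0.72857633  0.00565729]
 [-0.42762355 -0.4082752  -0.80650447]
 [ 0.58990979  0.549989   -0.59120093]] [-0.36155563  0.26538025  0.88843247] [-0.16296781 -0.64370079  0.74131788]
mealbox [(0.93, [374.9, 252.0]), (0.76, [322.2, 310.4]), (0.55, [451.9, 307.8])]
pans [(0.92, [331.6, 215.0])]
mat [(0.81, [286.6, 191.1])]
mug [(0.59, [446.8, 247.0]), (0.59, [285.3, 191.7])]
jar [(0.9, [281.7, 161.2])]
shaker [(0.6, [369.3, 175.7])]
```

View pics/scene0.png

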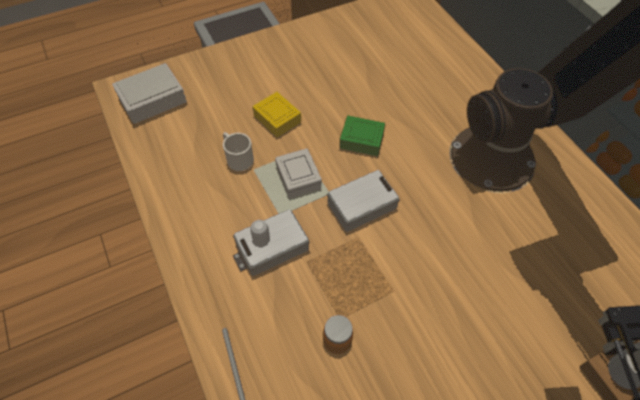

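View pics/side0.png

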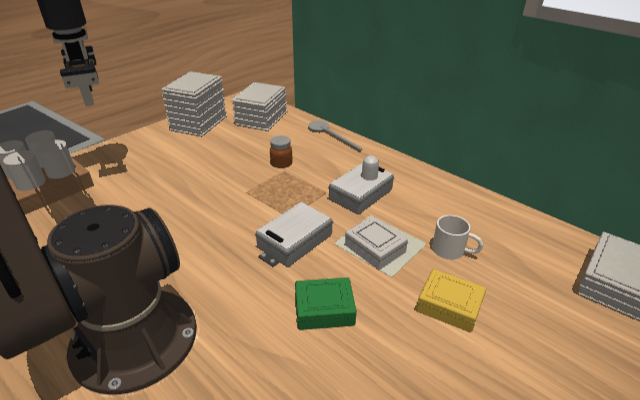

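Scene view: the white box is on the paper at (298,173), and at (376,242) in the side view. It could be confused with the yellow box (277,113), the green box (363,135), the large grey-white block (150,92) and the two pans (272,243) and (363,200). By its description I choose the white one on paper at the gap mouth. The mat is at (349,276), the jar (338,333), the mug (238,152) and the shaker (260,232).

```bash
cat > h.py <<'E'
import numpy as np,cv2,pickle
def cloud(p):
    K=p["intrinsics"];z=p["range_z"].astype(float);v,u=np.mgrid[:400,:640]
    c=np.stack([(u-K[0,2])/K[0,0]*z,(v-K[1,2])/K[1,1]*z,z],-1)
    X=(c-p["t"])@p["R"]; X[z==0]=np.nan
    return X
def rect(pts):
    (c,s,a)=cv2.minAreaRect(pts.astype(np.float32)*1000); return np.round(c,1),np.round(s,1),round(a,2)
E
python3 - <<'E'
from h import *
for n,seeds in [("scene",dict(box=(298,173),panA=(275,243),panB=(363,198))),("side",dict(box=(376,238),panA=(350,190),panB=(300,225)))]:
    p=pickle.load(open(n+"0.pkl","rb"));X=cloud(p)
    print(n,[ (k,X[s[1],s[0]].round(4)) for k,s in seeds.items()])
    for k,s in seeds.items():
        z0=X[s[1],s[0],2]
        m=(np.abs(X[...,2]-z0)<.005).astype(np.uint8)
        l,lab=cv2.connectedComponents(m); m=lab==lab[s[1],s[0]]
        print(k,m.sum(),np.median(X[m][:,2]),rect(X[m][:,:2]))
    hsv=cv2.cvtColor(p["img"],cv2.COLOR_RGB2HSV)
    for o,s in (("mat",(349,276)if n=="scene" else (287,191)),("paper",(275,185) if n=="scene" else (400,262)),("table",(450,300) if n=="scene" else (250,300))):
        print(o,p["img"][s[1],s[0]],hsv[s[1],s[0]],X[s[1],s[0]].round(4))
    s=(240,150) if n=="scene" else (450,240)
    for nm,s in (("mug",(238,163) if n=="scene" else (450,240)),("jar",(338,330) if n=="scene" else (281,143)),("shaker",(260,226)if n=="scene" else (370,160))): print(nm,X[s[1],s[0]].round(3))
p=pickle.load(open("scene0.pkl","rb"))
cv2.imwrite("pics/crop0.png",cv2.resize(p["img"][110:330,210:420,::-1],None,fx=2.7,fy=2.7,interpolation=cv2.INTER_CUBIC))
E
```

```text
scene [('box', array([ 0.5334, -0.1637,  0.0432])), ('panA', array([0.6749, 0.0093, 0.055 ])), ('panB', array([ 0.4193, -0.0126,  0.051 ]))]
box 1142 0.04404759207370872 (array([ 528.4, -178. ]), array([118. ,  95.7]), 84.07)
panA 1900 0.054052036866240064 (array([679. , -11.1]), array([158.5, 106.7]), 1.76)
panB 1777 0.053074245032442034 (array([415.9, -19.3]), array([160.4, 110.4]), 1.33)
mat [152 114  73] [ 16 133 152] [ 0.5409  0.144  -0.0014]
paper [165 160 140] [ 24  39 165] [ 0.5943 -0.1852 -0.0019]
table [160 123  79] [ 16 129 160] [ 0.3542  0.3069 -0.001 ]
mug [ 0.664 -0.269  0.038]
jar [0.642 0.276 0.08 ]
shaker [ 0.698 -0.014  0.119]
side [('box', array([ 0.5182, -0.186 ,  0.0418])), ('panA', array([ 0.6127, -0.0261,  0.0532])), ('panB', array([ 0.418 , -0.0366,  0.0558]))]
box 1300 0.0441094528722808 (array([ 524.6, -181.6]), array([115.8,  98.1]), 84.7)
panA 1041 0.05357701251008466 (array([673.5, -15.4]), array([160.5, 108.6]), 2.77)
panB 1720 0.05374626613293651 (array([411.8, -23. ]), array([157. , 105.1]), 1.77)
mat [193 145  99] [ 15 124 193] [0.5456 0.1458 0.0008]
paper [201 197 175] [ 25  33 201] [ 0.5316 -0.2499 -0.0019]
table [218 167 118] [ 15 117 218] [ 0.2177 -0.0872 -0.0016]
mug [ 0.612 -0.322  0.058]
jar [0.631 0.258 0.077]
shaker [ 0.688 -0.028  0.113]
```

View pics/crop0.png

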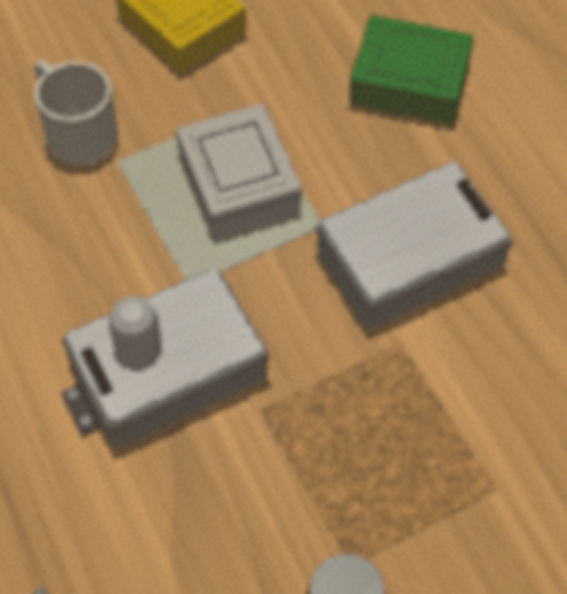

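The crop confirms it: white lidded box on white paper, yaw about 7° off the gap. Next I check the obstacles and write a helper for the moves.

```bash
cat >> h.py <<'E'
from scipy.spatial.transform import Rotation as Ro
G=np.array([.5451,-.0172]);YAW=1.75
def loc2w(x,y):
    a=np.radians(YAW); return G+np.array([[np.cos(a),-np.sin(a)],[np.sin(a),np.cos(a)]])@np.array([x,y])/1000
def toolR(yaw): return Ro.from_euler("xyz",[180,0,yaw],degrees=True)
def plan(P,yaw,o=None):
    from plant import telemetry
    o=o or telemetry.get_obs()
    R0=Ro.from_euler("xyz",o["orientation"],degrees=True)
    d=R0.inv().apply(np.array(P)-o["tool_pos"]); r=(R0.inv()*toolR(yaw)).as_rotvec(degrees=True)
    print("t",round(o["clock"],2),"tcp",o["tool_pos"].round(4),"rpy",o["orientation"].round(1),"q",o["joint_pos"].round(1),"F",o["force"].round(1))
    print("shift",d.round(4),"rot",r.round(2))
def lid(X,c,z=.045,rad=.1,tol=.006):
    m=(np.abs(X[...,2]-z)<tol)&(np.hypot(X[...,0]-c[0],X[...,1]-c[1])<rad)
    l,lab,st,_=cv2.connectedComponentsWithStats(m.astype(np.uint8)); k=1+np.argmax(st[1:,4]); return lab==k
GC={"scene":(np.array([547.5,-15.2]),1.75),"side":(np.array([542.7,-19.2]),1.75)}
def boxpose(p,n,c):
    X=cloud(p);m=lid(X,c);cc,s,a=rect(X[m][:,:2])
    if s[0]<s[1]: a=a+90
    yaw=(a-90+90)%180-90
    g,y0=GC[n];b=np.radians(y0);d=cc-g
    print(n,"box world",cc,s,"yaw",round(yaw,2),"| local",np.round([d[0]*np.cos(b)+d[1]*np.sin(b),-d[0]*np.sin(b)+d[1]*np.cos(b)],1),"rel yaw",round(yaw-y0,2),"n",m.sum())
E
python3 - <<'E'
from h import *
p=pickle.load(open("scene0.pkl","rb"));X=cloud(p)
for nm,s in (("green",(363,130)),("yellow",(277,108))):
    z0=X[s[1],s[0],2]; m=lid(X,X[s[1],s[0],:2],z0); print(nm,z0,rect(X[m][:,:2]))
for n,c in(("scene",(.528,-.178)),("side",(.525,-.18))): boxpose(pickle.load(open(n+"0.pkl","rb")),n,c)
t=loc2w(-110,-162);print(t)
plan([t[0],t[1],.2],1.75)
E
```

```text
green 0.041132443681331454 (array([ 308.3, -217.9]), array([101.8, 115.1]), 48.76)
yellow 0.04367453703351932 (array([ 494.1, -399.4]), array([ 96.6, 121.1]), 14.28)
scene box world [ 528.5 -177.9] [118.4  95.7] yaw -5.88 | local [ -24. -162.] rel yaw -7.63 n 1195
side box world [ 524.6 -181.5] [115.7  98.1] yaw -5.3 | local [ -23.  -161.7] rel yaw -7.05 n 1317
[ 0.44009854 -0.18248368]
t 0.7 tcp [0.2634 0.6215 0.2266] rpy [-180.    0.  -23.] q [ 83.5  20.5   0.7   0.  -70.1 -16.5] F [ 0.3  0.9 -0. ]
shift [0.4764 0.6713 0.0265] rot [ -0.     0.   -24.71]
```

Emit:
jog_arm:
  targets: "0.035 0.05 0 0 0 -5 1; 0.07 0.1 0 0 0 -10 1; 0.105 0.15 0 0 0 -15 1; 0.14 0.2 0 0 0 -20 1; 0.175 0.25 0 0 0 -24.7 1; 0.21 0.3 0 0 0 -24.7 1; 0.245 0.345 0 0 0 -24.7 1; 0.28 0.395 0 0 0 -24.7 1"

```text
clock: 1.7
tool_pos: [0.3672, 0.147, 0.2271]
orientation: [-179.9, -0.1, 1.8]
force: [0.7, -0.6, 1.4]
opening: 0.0881
```

```bash
python3 - <<'E'
from h import *
t=loc2w(-110,-162);plan([t[0],t[1],.2],1.75)
E
```

```text
t 1.7 tcp [0.3672 0.147  0.2271] rpy [-1.799e+02 -1.000e-01  1.800e+00] q [ 50.8  -7.4 -31.6   0.  -65.7  41. ] F [ 0.7 -0.6  1.4]
shift [0.0625 0.3316 0.0268] rot [-0.06 -0.07  0.04]
```

Emit:
jog_arm:
  targets: "0.008 0.045 0 0 0 0 1; 0.016 0.09 0 0 0 0 1; 0.024 0.14 0 0 0 0 1; 0.032 0.19 0 0 0 0 1; 0.04 0.235 0.01 0 0 0 1; 0.048 0.28 0.02 0 0 0 1; 0.0625 0.331 0.027 0 0 0 1; 0.0625 0.3315 0.027 0 0 0 1"

```text
clock: 2.7
tool_pos: [0.44, -0.1852, 0.1989]
orientation: [-180.0, 0.0, 1.5]
force: [-1.8, 0.5, -1.0]
opening: 0.0876
```

```bash
python3 - <<'E'
from h import *
t=loc2w(-110,-162);plan([t[0],t[1],.02],1.75)
E
```

```text
t 2.7 tcp [ 0.44   -0.1852  0.1989] rpy [-180.     0.     1.5] q [  0.8   3.  -25.7  -0.1 -61.3  90.7] F [-1.8  0.5 -1. ]
shift [ 0.0002 -0.0026  0.1789] rot [-0.05  0.04 -0.22]
```

Emit:
jog_arm:
  targets: "0 -0.0025 0.03 0 0 -0.2 1; 0 -0.0025 0.06 0 0 -0.2 1; 0 -0.0025 0.09 0 0 -0.2 1; 0 -0.0025 0.12 0 0 -0.2 1; 0 -0.0025 0.15 0 0 -0.2 1; 0 -0.0025 0.17 0 0 -0.2 1; 0 -0.0025 0.179 0 0 -0.2 1; 0 -0.0025 0.179 0 0 -0.2 1"

```text
clock: 3.7
tool_pos: [0.4398, -0.1823, 0.0199]
orientation: [-180.0, 0.1, 1.8]
force: [-0.7, 0.4, 0.4]
opening: 0.0879
```

```bash
python3 - <<'E'
from h import *
from plant import snapshot
for n in("scene","side"):
    p=snapshot(n);cv2.imwrite(f"pics/{n}1.png",p["img"][:,:,::-1]);boxpose(p,n,(.527,-.18))
im=np.vstack([cv2.resize(cv2.imread(f"pics/{n}1.png")[a:a+150,b:b+200],None,fx=2,fy=2) for n,a,b in(("scene",90,230),("side",150,270))])
cv2.imwrite("pics/c1.png",im)
t=loc2w(-57-5,-162);plan([t[0],t[1],.02],1.75)
E
```

```text
scene box world [ 528.5 -177.9] [118.8  95.4] yaw -5.62 | local [ -24. -162.] rel yaw -7.37 n 1184
side box world [ 561.7 -164. ] [71.1 25.8] yaw -6.49 | local [  14.6 -145.3] rel yaw -8.24 n 143
t 3.8 tcp [ 0.4405 -0.1824  0.0207] rpy [-180.    -0.     1.8] q [  1.2  16.2 -38.4  -0.1 -35.4  90.6] F [0.5 1.1 0.1]
shift [0.0476 0.     0.0007] rot [-0.04 -0.04  0.01]
```

View pics/c1.png

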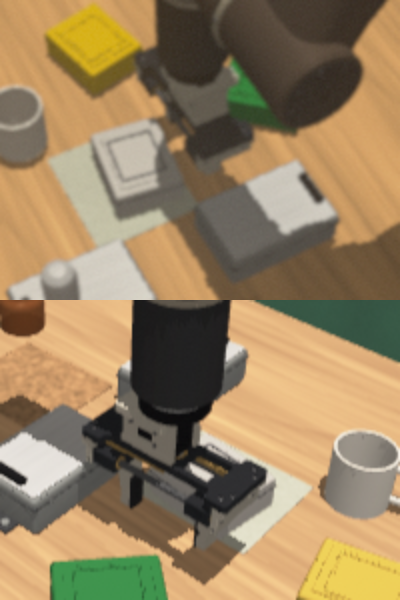

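The gripper is down left of the box (scene crop around (200,140)), fingers clear, and the box is unmoved. I push sideways next.

Emit:
jog_arm:
  targets: "0.01 0 0 0 0 0 1; 0.018 0 0 0 0 0 1; 0.024 0 0 0 0 0 1; 0.029 0 0 0 0 0 1; 0.034 0 0 0 0 0 1; 0.039 0 0 0 0 0 1; 0.044 0 0 0 0 0 1; 0.0475 0 0 0 0 0 1"

```text
clock: 4.8
tool_pos: [0.4881, -0.1808, 0.0205]
orientation: [-180.0, -0.0, 1.8]
force: [-3.6, 0.8, 0.8]
opening: 0.0871
```

```bash
python3 - <<'E'
from h import *
from plant import snapshot
n="scene"
p=snapshot(n);cv2.imwrite(f"pics/{n}2.png",p["img"][:,:,::-1]);boxpose(p,n,(.54,-.18))
t=loc2w(-57,-162);plan([t[0],t[1],.02],1.75)
E
```

```text
scene box world [ 550.4 -172.1] [ 92.7 118.1] yaw 1.76 | local [  -1.9 -156.9] rel yaw 0.01 n 1129
t 4.85 tcp [ 0.4887 -0.1808  0.0205] rpy [-1.8e+02 -1.0e-01  1.8e+00] q [  1.3  19.5 -32.8  -0.1 -37.6  90.6] F [-1.3 -0.1 -1.2]
shift [0.0043 0.0002 0.0005] rot [-0.04 -0.05  0.03]
```

Emit:
jog_arm:
  targets: "0.001 0 0 0 0 0 1; 0.002 0 0 0 0 0 1; 0.0025 0 0 0 0 0 1; 0.0025 0 0 0 0 0 1; -0.005 0 0 0 0 0 1; -0.015 0 0 0 0 0 1; -0.025 0 0 0 0 0 1; -0.035 0 0 0 0 0 1"

```text
clock: 5.85
tool_pos: [0.4531, -0.1819, 0.0207]
orientation: [-180.0, -0.1, 1.8]
force: [0.5, -0.2, -0.5]
opening: 0.0876
```

```bash
python3 - <<'E'
from h import *
from plant import snapshot
for n in("scene",):
    p=snapshot(n);cv2.imwrite(f"pics/{n}3.png",p["img"][:,:,::-1]);boxpose(p,n,(.545,-.175));pickle.dump(p,open(n+"3.pkl","wb"))
t=loc2w(0,-157-57.5-9.5-35);print(t);plan([.45,-.18,.15],-88.25);plan([t[0],t[1],.15],-88.25)
E
```

```text
scene box world [ 553.  -171.4] [ 96.7 118.7] yaw 2.04 | local [   0.7 -156.3] rel yaw 0.29 n 1220
[ 0.55300947 -0.2760792 ]
t 5.9 tcp [ 0.4516 -0.1819  0.0205] rpy [-179.9   -0.     1.7] q [  1.2  17.  -37.1  -0.1 -35.9  90.6] F [-3.   0.5 -0.5]
shift [-0.0015 -0.0021 -0.1295] rot [-6.000e-02  4.000e-02  8.999e+01]
t 5.9 tcp [ 0.4516 -0.1819  0.0205] rpy [-179.9   -0.     1.7] q [  1.2  17.  -37.1  -0.1 -35.9  90.6] F [-3.   0.5 -0.5]
shift [ 0.0986  0.0971 -0.1296] rot [-6.000e-02  4.000e-02  8.999e+01]
```

Emit:
jog_arm:
  targets: "0 0 -0.045 0 0 0 -0.1; 0 0 -0.09 0 0 0 -0.1; 0 0 -0.13 0 0 10 -0.1; 0 0.02 -0.13 0 0 20 -0.1; 0.02 0.04 -0.13 0 0 30 -0.1; 0.04 0.06 -0.13 0 0 40 -0.1; 0.06 0.08 -0.13 0 0 50 -0.1; 0.08 0.097 -0.13 0 0 60 -0.1"

```text
clock: 6.9
tool_pos: [0.5349, -0.2773, 0.1504]
orientation: [-180.0, 0.0, -58.6]
force: [1.4, 0.7, 0.5]
opening: 0.0394
```

```bash
python3 - <<'E'
from h import *
t=loc2w(0,-260);plan([t[0],t[1],.15],-88.25)
E
```

```text
t 6.9 tcp [ 0.5349 -0.2773  0.1504] rpy [-180.     0.   -58.6] q [ -8.9  17.2 -14.7  -0.1 -58.1  40.3] F [1.4 0.7 0.5]
shift [ 0.0092 -0.0156  0.0004] rot [-0.03  0.05 29.64]
```

Emit:
jog_arm:
  targets: "0.009 -0.0155 0 0 0 10 -0.1; 0.009 -0.0155 0 0 0 20 -0.1; 0.009 -0.0155 0 0 0 29.6 -0.1; 0.009 -0.0155 0.03 0 0 29.6 -0.1; 0.009 -0.0155 0.06 0 0 29.6 -0.1; 0.009 -0.0155 0.08 0 0 29.6 -0.1; 0.009 -0.0155 0.08 0 0 29.6 -0.1; 0.009 -0.0155 0.08 0 0 29.6 -0.1"

```text
clock: 7.9
tool_pos: [0.5534, -0.2771, 0.0713]
orientation: [-179.9, 0.0, -88.2]
force: [0.4, -0.4, 0.4]
opening: 0.0393
```

```bash
python3 - <<'E'
from h import *
from plant import snapshot
for n in("scene","side"):
    p=snapshot(n);cv2.imwrite(f"pics/{n}4.png",p["img"][:,:,::-1]);boxpose(p,n,(.55,-.173))
im=np.vstack([cv2.resize(cv2.imread(f"pics/{n}4.png")[a:a+150,b:b+200],None,fx=2,fy=2) for n,a,b in(("scene",90,200),("side",130,300))])
cv2.imwrite("pics/c4.png",im)
t=loc2w(0,-260);plan([t[0],t[1],.026],-88.25)
E
```

```text
scene box world [ 552.4 -170.8] [ 96.  117.4] yaw 1.62 | local [ 1.000e-01 -1.557e+02] rel yaw -0.13 n 1218
side box world [ 549.7 -174. ] [ 99.3 116.5] yaw 1.92 | local [   2.3 -154.9] rel yaw 0.17 n 1012
t 8.0 tcp [ 0.5536 -0.277   0.0716] rpy [-179.9    0.   -88.2] q [ -8.6  23.1 -17.5  -0.1 -49.2  10.4] F [ 0.1 -0.4  0.5]
shift [0.0001 0.0007 0.0456] rot [-0.13  0.03  0.06]
```

View pics/c4.png

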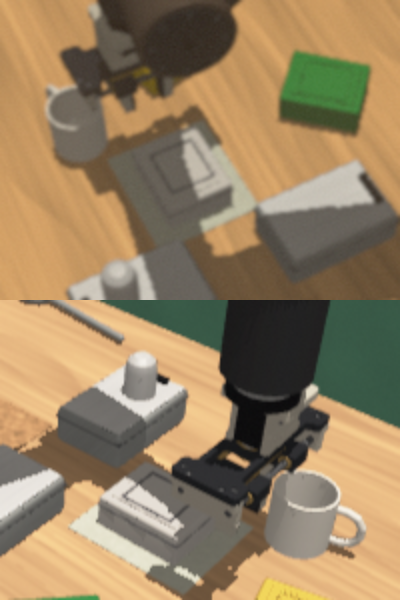

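The tool is behind the box with the fingers clear of box and mug. The box is centred within about 1–2 mm and square within 0.2°. I go forward a little, then down.

Emit:
jog_arm:
  targets: "-0.02 0 0 0 0 0 -0.1; -0.02 0 0.01 0 0 0 -0.1; -0.02 0 0.02 0 0 0 -0.1; -0.02 0 0.03 0 0 0 -0.1; -0.02 0 0.04 0 0 0 -0.1; -0.02 0 0.044 0 0 0 -0.1; -0.02 0 0.044 0 0 0 -0.1; -0.02 0 0.044 0 0 0 -0.1"

```text
clock: 9.0
tool_pos: [0.5533, -0.2572, 0.0279]
orientation: [-179.8, 0.0, -88.2]
force: [0.2, 0.5, -0.2]
opening: 0.039
```

```bash
python3 - <<'E'
from h import *
t=loc2w(0,-175);plan([t[0],t[1],.028],-88.25)
t=loc2w(0,90);plan([t[0],t[1],.028],-88.25)
E
```

```text
t 9.0 tcp [ 0.5533 -0.2572  0.0279] rpy [-179.8    0.   -88.2] q [ -6.6  25.5 -20.9  -0.1 -43.4   8.5] F [ 0.2  0.5 -0.2]
shift [-0.0651  0.0008 -0.0001] rot [-0.15  0.02  0.05]
t 9.0 tcp [ 0.5533 -0.2572  0.0279] rpy [-179.8    0.   -88.2] q [ -6.6  25.5 -20.9  -0.1 -43.4   8.5] F [ 0.2  0.5 -0.2]
shift [-0.3301  0.0006 -0.    ] rot [-0.15  0.02  0.05]
```

Emit:
jog_arm:
  targets: "-0.007 0 0 0 0 0 -0.1; -0.013 0.0005 0 0 0 0 -0.1; -0.018 0.0005 0 0 0 0 -0.1; -0.024 0.0005 0 0 0 0 -0.1; -0.032 0.0005 0 0 0 0 -0.1; -0.04 0.0005 0 0 0 0 -0.1; -0.048 0.0005 0 0 0 0 -0.1; -0.056 0.0005 0 0 0 0 -0.1"

```text
clock: 10.0
tool_pos: [0.5513, -0.2008, 0.0281]
orientation: [-179.8, 0.0, -88.2]
force: [0.0, -5.4, 2.6]
opening: 0.0394
```

```bash
python3 - <<'E'
from h import *
from plant import snapshot
for n in("scene","side"):
    p=snapshot(n);cv2.imwrite(f"pics/{n}5.png",p["img"][:,:,::-1]);boxpose(p,n,(.55,-.135));pickle.dump(p,open(n+"5.pkl","wb"))
im=np.vstack([cv2.resize(cv2.imread(f"pics/{n}5.png")[a:a+150,b:b+200],None,fx=2,fy=2) for n,a,b in(("scene",120,220),("side",130,280))])
cv2.imwrite("pics/c5.png",im)
t=loc2w(0,-130);plan([t[0],t[1],.028],-88.25)
E
```

```text
scene box world [ 551.8 -140.7] [ 95.6 137.2] yaw 2.16 | local [   0.5 -125.6] rel yaw 0.41 n 1322
side box world [ 547.6 -132.6] [ 97.5 116.4] yaw 2.03 | local [   1.4 -113.5] rel yaw 0.28 n 392
t 10.1 tcp [ 0.5509 -0.2     0.0278] rpy [-1.799e+02  1.000e-01 -8.820e+01] q [ -0.9  23.7 -24.1  -0.1 -42.    2.8] F [ 0.2 -0.3 -1. ]
shift [-0.0529  0.0001 -0.0002] rot [-0.14  0.05  0.08]
```

View pics/c5.png

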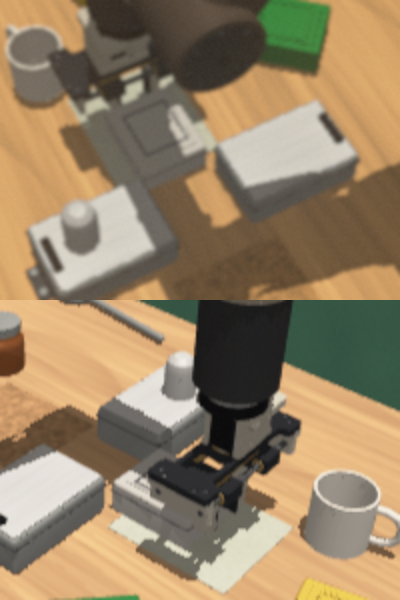

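The box is at the mouth, x offset about +1 mm and yaw +0.3°, inside the ±4 mm clearance. I enter slowly and watch the force.

Emit:
jog_arm:
  targets: "-0.006 0 0 0 0 0 -0.1; -0.011 0 0 0 0 0 -0.1; -0.016 0 0 0 0 0 -0.1; -0.021 0 0 0 0 0 -0.1; -0.026 0 0 0 0 0 -0.1; -0.031 0 0 0 0 0 -0.1; -0.036 0 0 0 0 0 -0.1; -0.041 0 0 0 0 0 -0.1"

```text
clock: 11.1
tool_pos: [0.5495, -0.1586, 0.0278]
orientation: [-179.9, 0.1, -88.2]
force: [-0.4, -2.5, 1.2]
opening: 0.0393
```

```bash
python3 - <<'E'
from h import *
from plant import snapshot
for n in("scene","side"):
    p=snapshot(n);cv2.imwrite(f"pics/{n}6.png",p["img"][:,:,::-1]);boxpose(p,n,(.55,-.08))
im=np.vstack([cv2.resize(cv2.imread(f"pics/{n}6.png")[a:a+150,b:b+200],None,fx=2,fy=2) for n,a,b in(("scene",130,220),("side",130,270))])
cv2.imwrite("pics/c6.png",im)
t=loc2w(0,-100);plan([t[0],t[1],.028],-88.25)
E
```

```text
scene box world [553.1 -99. ] [101.1 138.4] yaw 1.15 | local [  3.  -83.9] rel yaw -0.6 n 1378
side box world [545.1 -64.3] [167.1  95.1] yaw -54.36 | local [  1.  -45.2] rel yaw -56.11 n 451
t 11.2 tcp [ 0.5495 -0.1582  0.0278] rpy [-1.799e+02  1.000e-01 -8.820e+01] q [  3.5  22.7 -26.   -0.1 -41.2  -1.5] F [-0.3  1.  -0.2]
shift [-0.0411  0.0001 -0.0002] rot [-0.14  0.08  0.1 ]
```

View pics/c6.png

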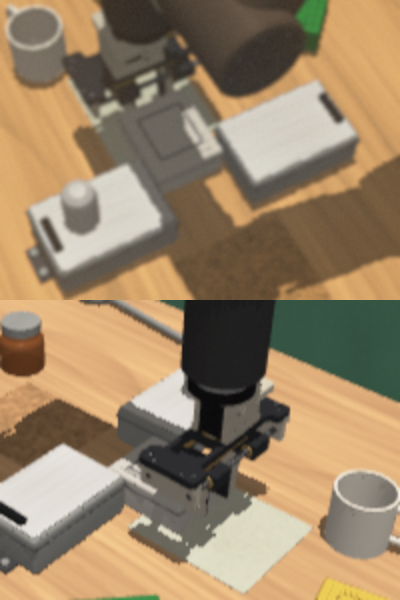

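The nose is inside the gap (scene crop around (165,180)) with no side force. I continue.

Emit:
jog_arm:
  targets: "-0.006 0 0 0 0 0 -0.1; -0.012 0 0 0 0 0 -0.1; -0.018 0 0 0 0 0 -0.1; -0.024 0 0 0 0 0 -0.1; -0.03 0 0 0 0 0 -0.1; -0.036 0 0 0 0 0 -0.1; -0.042 0 0 0 0 0 -0.1; -0.048 0 0 0 0 0 -0.1"

```text
clock: 12.2
tool_pos: [0.5479, -0.1098, 0.0277]
orientation: [-179.9, 0.1, -88.2]
force: [0.5, -2.6, -1.0]
opening: 0.0393
```

```bash
python3 - <<'E'
from h import *
from plant import snapshot
for n in("scene","side"):
    p=snapshot(n);cv2.imwrite(f"pics/{n}7.png",p["img"][:,:,::-1])
im=np.vstack([cv2.resize(cv2.imread(f"pics/{n}7.png")[a:a+150,b:b+200],None,fx=2,fy=2) for n,a,b in(("scene",150,220),("side",120,260))])
cv2.imwrite("pics/c7.png",im)
t=loc2w(0,91);plan([t[0],t[1],.028],-88.25)
E
```

```text
t 12.3 tcp [ 0.5481 -0.1095  0.0278] rpy [-1.798e+02  1.000e-01 -8.810e+01] q [  8.7  21.7 -27.7  -0.1 -40.5  -6.8] F [-0.2 -0.5 -0.5]
shift [-0.1833 -0.0003  0.0002] rot [-0.15  0.1   0.13]
```

View pics/c7.png

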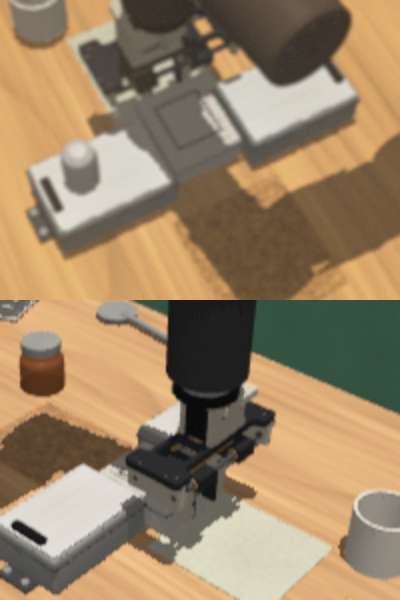

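Emit:
jog_arm:
  targets: "-0.007 0 0 0 0 0 -0.1; -0.014 0 0 0 0 0 -0.1; -0.021 0 0 0 0 0 -0.1; -0.028 0 0 0 0 0 -0.1; -0.035 0 0 0 0 0 -0.1; -0.042 0 0 0 0 0 -0.1; -0.049 0 0 0 0 0 -0.1; -0.056 0 0 0 0 0 -0.1"

```text
clock: 13.3
tool_pos: [0.5461, -0.053, 0.0279]
orientation: [-179.9, 0.1, -88.1]
force: [-0.0, -2.4, -2.0]
opening: 0.0392
```

```bash
python3 - <<'E'
from h import *
t=loc2w(0,91);plan([t[0],t[1],.028],-88.25)
E
```

```text
t 13.3 tcp [ 0.5461 -0.053   0.0279] rpy [-1.799e+02  1.000e-01 -8.810e+01] q [ 14.9  20.9 -29.   -0.1 -39.9 -12.9] F [-0.  -2.4 -2. ]
shift [-1.268e-01 -4.000e-04  1.000e-04] rot [-0.14  0.1   0.13]
```

Emit:
jog_arm:
  targets: "-0.007 0 0 0 0 0.1 -0.1; -0.014 0 0 0 0 0.1 -0.1; -0.021 0 0 0 0 0.1 -0.1; -0.028 0 0 0 0 0.1 -0.1; -0.035 0 0 0 0 0.1 -0.1; -0.042 0 0 0 0 0.1 -0.1; -0.049 0 0 0 0 0.1 -0.1; -0.056 0 0 0 0 0.1 -0.1"

```text
clock: 14.3
tool_pos: [0.5442, 0.0034, 0.0279]
orientation: [-179.9, 0.1, -88.2]
force: [-0.1, -3.1, -2.5]
opening: 0.0395
```

```bash
python3 - <<'E'
from h import *
from plant import snapshot
for n in("scene","side"):
    p=snapshot(n);cv2.imwrite(f"pics/{n}8.png",p["img"][:,:,::-1]);boxpose(p,n,(.545,.085))
im=np.vstack([cv2.resize(cv2.imread(f"pics/{n}8.png")[a:a+150,b:b+200],None,fx=2,fy=2) for n,a,b in(("scene",190,230),("side",110,220))])
cv2.imwrite("pics/c8.png",im)
t=loc2w(0,91);plan([t[0],t[1],.028],-88.25)
E
```

```text
scene box world [539.5  72.1] [172.8 128. ] yaw -77.74 | local [-5.3 87.5] rel yaw -79.49 n 1724
side box world [500.1  71.5] [121.1  34.1] yaw -9.88 | local [-39.8  92. ] rel yaw -11.63 n 144
t 14.4 tcp [0.5447 0.0039 0.0282] rpy [-1.798e+02  1.000e-01 -8.820e+01] q [ 21.   20.6 -29.5  -0.1 -39.7 -19.1] F [-0.1  0.3  0.8]
shift [-0.0699  0.0002  0.0003] rot [-0.19  0.12  0.07]
```

View pics/c8.png

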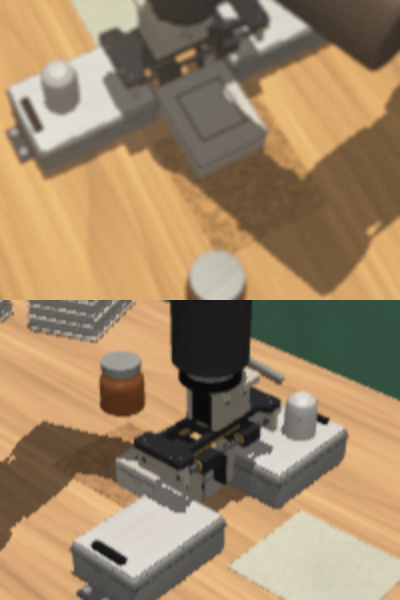

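The box is leaving the gap squarely, with the shaker and jar clear.

Emit:
jog_arm:
  targets: "-0.007 0 0 0 0 0 -0.1; -0.014 0 0 0 0 0 -0.1; -0.021 0 0 0 0 0 -0.1; -0.028 0 0 0 0 0 -0.1; -0.035 0 0 0 0 0 -0.1; -0.042 0 0 0 0 0 -0.1; -0.047 0 0 0 0 0 -0.1; -0.05 0 0 0 0 0 -0.1"

```text
clock: 15.4
tool_pos: [0.543, 0.0543, 0.0282]
orientation: [-179.8, 0.1, -88.2]
force: [0.3, -2.1, -2.0]
opening: 0.0396
```

```bash
python3 - <<'E'
from h import *
from plant import snapshot
for n in("scene","side"):
    p=snapshot(n);cv2.imwrite(f"pics/{n}9.png",p["img"][:,:,::-1]);X=cloud(p)
    # shift to see lid only ahead of fingers
    boxpose(p,n,(.545,.135))
im=np.vstack([cv2.resize(cv2.imread(f"pics/{n}9.png")[a:a+150,b:b+200],None,fx=2,fy=2) for n,a,b in(("scene",190,230),("side",110,200))])
cv2.imwrite("pics/c9.png",im)
t=loc2w(0,91);plan([t[0],t[1],.028],-88.25)
E
```

```text
scene box world [542.7 118.6] [ 95.3 126.9] yaw 1.65 | local [ -0.7 133.9] rel yaw -0.1 n 1680
side box world [505.8 108.3] [ 28.6 137. ] yaw 3.46 | local [-33.  128.6] rel yaw 1.71 n 177
t 15.5 tcp [0.5434 0.0545 0.0284] rpy [-1.798e+02  1.000e-01 -8.820e+01] q [ 26.3  20.6 -29.4  -0.1 -39.7 -24.4] F [ 0.1 -0.5 -0.7]
shift [-0.0193  0.0005  0.0005] rot [-0.23  0.15  0.09]
```

View pics/c9.png

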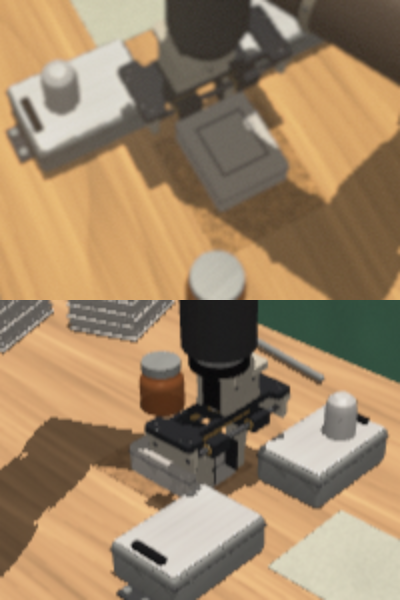

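Emit:
jog_arm:
  targets: "-0.006 0 0 0 0 0 -0.1; -0.012 0 0 0 0 0 -0.1; -0.017 0 0 0 0 0 -0.1; -0.019 0 0 0 0 0 -0.1; -0.019 0 0 0 0 0 -0.1; -0.01 0 0 0 0 0 -0.1; 0.0 0 0 0 0 0 -0.1; 0.01 0 0 0 0 0 -0.1"

```text
clock: 16.5
tool_pos: [0.5438, 0.0436, 0.0284]
orientation: [-179.8, 0.2, -88.2]
force: [0.2, 0.5, -0.1]
opening: 0.0396
```

Emit:
jog_arm:
  targets: "0.01 0 -0.02 0 0 0 -0.1; 0.01 0 -0.06 0 0 0 -0.1; 0.01 0 -0.1 0 0 0 -0.1; 0.01 0 -0.15 0 0 0 -0.1; 0.03 0 -0.2 0 0 0 -0.1; 0.07 0 -0.23 0 0 0 -0.1; 0.12 0 -0.23 0 0 0 -0.1; 0.17 0 -0.23 0 0 0 -0.1"

```text
clock: 17.5
tool_pos: [0.5481, -0.1288, 0.2588]
orientation: [-179.7, 0.2, -88.2]
force: [0.5, -0.7, 0.2]
opening: 0.0396
```

```bash
python3 - <<'E'
from h import *
from plant import snapshot,telemetry
print({k:v for k,v in telemetry.get_obs().items() if k in("clock","tool_pos","force")})
for n in("scene","side"):
    p=snapshot(n);cv2.imwrite(f"pics/{n}10.png",p["img"][:,:,::-1]);boxpose(p,n,(.543,.14))
    pickle.dump(p,open(n+"10.pkl","wb"))
    X=cloud(p)
    for nm,s in (("mug",(238,163) if n=="scene" else (450,240)),("jar",(338,330) if n=="scene" else (281,143)),("shaker",(260,226)if n=="scene" else (370,160))): print(nm,X[s[1],s[0]].round(3))
im=np.vstack([cv2.resize(cv2.imread(f"pics/{n}10.png")[a:a+150,b:b+200],None,fx=2,fy=2) for n,a,b in(("scene",210,230),("side",110,200))])
cv2.imwrite("pics/c10.png",im)
E
```

```text
{'clock': 17.5, 'tool_pos': array([ 0.54806852, -0.12882216,  0.2587522 ]), 'force': array([ 0.45573509, -0.6960785 ,  0.22950314])}
scene box world [542.  143.4] [ 96.3 116.1] yaw 2.11 | local [ -0.7 158.7] rel yaw 0.36 n 1713
mug [ 0.663 -0.271  0.037]
jar [0.642 0.276 0.078]
shaker [ 0.697 -0.018  0.111]
side box world [537.1 141.3] [ 97.4 118.7] yaw 2.69 | local [ -0.7 160.6] rel yaw 0.94 n 826
mug [ 0.612 -0.322  0.059]
jar [0.627 0.254 0.08 ]
shaker [ 0.69  -0.027  0.111]
```

View pics/c10.png

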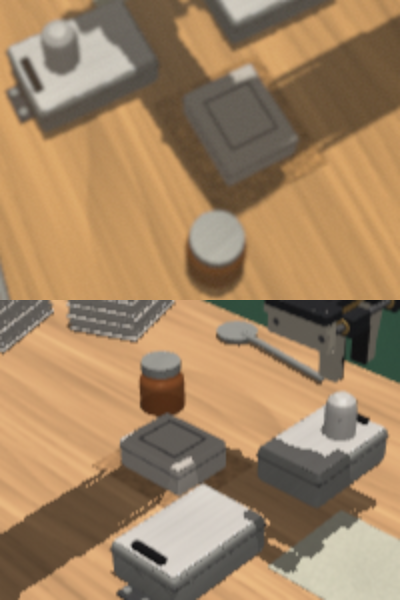

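View pics/side10.png

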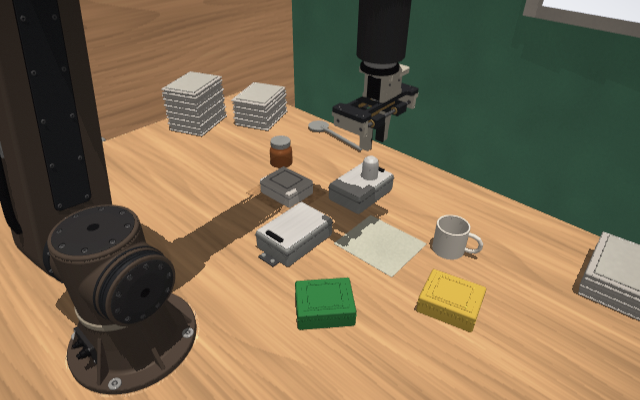

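Box on the mat, arm clear. One check of the mat's own centre from the first picture before handing in.

```bash
python3 - <<'E'
from h import *
p=pickle.load(open("scene0.pkl","rb"));K=p["intrinsics"];C=-p["R"].T@p["t"]
uv=np.array([(358,238.5),(393.3,289.6),(343.3,315.6),(308,262)])
d=np.c_[(uv-K[:2,2])/K[0,0],np.ones(4)]@p["R"]; P=C-d*(C[2]/d[:,2:])
print((P*1000).round(0)[:,:2],"mat centre",P.mean(0)*1000, rect(P[:,:2]))
E
```

```text
[[471.  63.]
 [462. 224.]
 [601. 228.]
 [615.  66.]] mat centre [537.27285935 144.93586456   0.        ] (array([538.5, 144.7]), array([143.2, 166.3]), 3.22)
```

```bash
python3 -c "
from plant import job
print(job.close_job())"
```

```text
the job is handed in; nothing more can be done
None
```

The white meal box now stands wholly on the cork mat, and I handed the job in with the arm raised clear, at about 17.6 s of the 67 s allowed.

- **How it was moved:** I squared and centred the box with a sideways push from both open fingers. I then pushed it straight through the gap from behind with the fingers part-open, and never pinched or lifted it. Force readings, taken at the end of each move, stayed at about 6 N or less.
- **Final position:** The box is about 1 mm off the gap line and 159–161 mm along it; the mat's nominal centre is 158 mm. It is turned 0.4° (scene camera) to 0.9° (side camera) from square. At least 20 mm of mat shows on every side.
- **Bystanders:** The mug and shaker read within about 8 mm and the jar within about 5 mm of where they started. These are single-pixel depth readings, so differences that size are within the noise. I saw no contact with any of them.
- **Disagreements:** The two cameras differ by about 5 mm in absolute position, so I used positions relative to the pans, where they mostly agreed to within 1–2 mm. Some readings while the gripper was pushing were spoiled because it blocked the view or merged with the box; I did not use those.

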